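# Take two slide racks off the drip stand and seat them in their staining dishes

### The arm

A 6-joint arm with a two-finger parallel gripper is mounted at the origin on the work surface. World frame = base frame: x ahead of the robot, y to its left, z up, the work surface at z = 0. Lengths are in m, angles in rad, forces in N, time in s.
With the tool pointing down it reaches from about 0.35 to 0.95 m from the base axis. Payload 17.4 kg.
Tool frame: the origin (TCP) lies on the centre line of the jaws, within the pads' length; the fingertips stand 22 mm ahead of it and the grasp point (between the pads) lies 3 mm ahead of it (manip.tips_ahead is the distance from the TCP to the fingertips, in m); z points along the fingers, y is the line along which they close (so a half turn about z gives the same grasp; the last joint's range is limited). The gripper opens to 93 mm and grips with 3 to 60 N. Pads are 15 mm wide; open, the fingers measure 128 mm over their backs; the gripper's body (75 mm by 188 mm) begins 65 mm behind the grasp point.
Start: joints at [1.241, 0.116, 1.442, -0, 1.584, -0.038], TCP at [0.194, 0.646, 0.241] pointing down, gripper open.
Joint ranges: [-2.83, 2.83], [-0.83, 2.19], [0.07, 2.5], [-1.14, 4.28], [0.01, 3], [-2.97, 2.97]. Speed limits (rad/s): [1.89, 1.89, 2.22, 3.14, 3.14, 3.14].

### API

Orientations are given as a unit quaternion [x, y, z, w].
In Python, from cell import telemetry, grab_frame, camera_model, order, manip gives the robot as it stands.
- The arm moves only by the shell command python3 -m inch 'ROWS' [FORCE]. ROWS is a JSON object of lists of equal length, an entry for each row: "jaw": the gripper command: -1 is fully open, 1 is shut, values between are in proportion; "linear": the shift along the tool's x, y, z in cm, a list of three; "yaw": the turn about the tool's z in degrees. A call has 1 to 10 rows; each row shifts and turns the commanded pose from where the row before left it, along the tool's axes as they then stand; what a row does not reach is not made up. A row lasts 1/10 s, in which the tool goes at most 50 mm and 8.59 degrees, less where a joint would pass 70% of its speed; a pose out of reach is approached as far as the arm can. A call with a gripper value outside its range is refused whole. The fingers move at their own pace and stop on an object; FORCE is the grip in N (left out, the last holds). Time passes only in rows, so rows that do not move let the fingers close. It gives the time, the measured TCP pose, the force, the opening and the grip force at its end, in the units of the state.
- telemetry.get_obs(): the state, without advancing time (a new reading comes with each control period).
- grab_frame(name): name is "scene" or "top" or "wrist"; returns the picture (400x640x3 uint8, blue, green, red); there is no depth.
- camera_model(name): a dict with "intrinsics" (3x3 intrinsics, pixels), "extrinsics" (4x4, takes a point from camera to world coordinates). Camera axes: x right, y down, z forward; pixel columns grow to the right and rows downward; lengths in m; the calibration is good to about 2 mm. A picture is of the moment at which its call begins: read the wrist's pose just before it. camera_model takes no time and is no camera call; for the wrist camera it gives the pose at the moment of the call.
- order.finish_job(): hands the job in; it is judged then, once.
The state is a dict: "t": time; "q": joint angles; "dq": joint speeds; "joint_efforts": joint torques, N m; "tool_pos": TCP position; "tool_rot": TCP orientation; "force": force on the tool from outside, world axes, zero at the start; "ft_torque": the same for the moment, N m; "finger_gap": opening from 0.0 (shut) to 1.0 (fully open); "grasp_force": force on a finger pad.
Only numpy, scipy, OpenCV 4.12 (cv2) and the standard library are available. Lean on these libraries where they do the work, as an engineer would, in place of code of your own. Each camera call takes 0.05 s, during which the arm holds its last target. There are 200 camera calls.

### The job

Lift the two slide racks up and off their hooks on the drip stand and lower each one gently, not dropped, into the dish it fits: the long rack in the long dish, the short rack in the short dish, upright and fully down on the dish's floor, then let go. Leave the round tub hanging on its hook, do not shift the dishes, and do not disturb the bottle, the beaker and the slide box.

Things in the scene. Friction and masses are not known exactly. Their poses are not given: they have to be found in the camera images.
- stand: fixed steel drip stand; origin under the centre of its base plate (150 mm x, 380 mm y, 12 thick). Front, where things hang, faces its own -x. 14 mm posts at x = +40, y = -180 and +180 mm carry a 12 mm rail along y at height 210. Nothing on it is higher than 227 mm except what hangs. Three hooks reach from the rail to -x at y = -125, 0, +125 mm.
- hook1 (a point): the middle hook, where a cross-bar hangs (stand x = -30 mm, height 210 mm); the others lie 125 mm to either side along y. Each is two 6 mm prongs 24 mm apart, level out to x = -52 mm, ends upturned at x = -56 mm to height 227. To come off, a rack is raised 20 to 45 mm, then drawn to the stand's -x: 40 mm frees the bar, 65 mm the basket, before rising further.
- rack_long_grip (a point): centre of the grey grip block of the long slide rack: block 14 mm (x) x 34 (y) x 45 tall, 145 mm above the rack's underside, on the middle of the rack's cross-bar. y along rack, z up. Loose steel rack, about 280 g, slides fixed in it. At the start it hangs by the cross-bar on one hook of the stand, y along the stand's y, and can swing about the bar.
- rack_long_centre (a point): centre of the long rack's basket: 110 mm long (y) x 50 wide (x) x 55 high, 27.5 mm above its underside, 117.5 mm below the grip centre, same axes. Underside starts about 96 mm above the bench. Fully home in its dish this point lies 33.5 mm above the dish's underside.
- rack_long_bar (a point): middle of the long rack's cross-bar, 120 mm above its underside: 7 mm thick, along y, joined to the basket by 6 mm uprights at y = -28 and +28 mm. 61 mm free height between bar and basket top; the hook's prongs pass through there.
- rack_short_grip (a point): centre of the grey grip block of the short slide rack: block 14 mm (x) x 34 (y) x 45 tall, 145 mm above the rack's underside, on the middle of the rack's cross-bar. y along rack, z up. Loose steel rack, about 280 g, slides fixed in it. At the start it hangs by the cross-bar on one hook of the stand, y along the stand's y, and can swing about the bar.
- rack_short_centre (a point): centre of the short rack's basket: 70 mm long (y) x 50 wide (x) x 55 high, 27.5 mm above its underside, 117.5 mm below the grip centre, same axes. Underside starts about 96 mm above the bench. Fully home in its dish this point lies 33.5 mm above the dish's underside.
- rack_short_bar (a point): middle of the short rack's cross-bar, 120 mm above its underside: 7 mm thick, along y, joined to the basket by 6 mm uprights at y = -28 and +28 mm. 61 mm free height between bar and basket top; the hook's prongs pass through there.
- dish_long: long white plastic staining dish, open on top, loose, about 550 g: outside 72 mm (x) x 132 (y) x 60 high, walls and floor 6 mm, inside 60 x 120 mm. Takes the 110 mm rack with 5 mm to spare on each side. Origin at the centre of its underside; y its long axis, z up.
- dish_short: short white plastic staining dish, open on top, loose, about 550 g: outside 72 mm (x) x 92 (y) x 60 high, walls and floor 6 mm, inside 60 x 80 mm. Takes the 70 mm rack with 5 mm to spare on each side. Origin at the centre of its underside; y its long axis, z up.
- tub_round_centre (a point): centre of the round steel tub (69 mm diameter, 55 mm high, closed) that hangs on the remaining hook by the same kind of loop and grip block as the racks; stays there. The point is 27.5 mm above its underside.
- bottle_centre (a point): bystander: amber bottle, 60 mm diameter, 160 mm tall, standing loose on the bench; point half-way up.
- beaker_centre (a point): bystander: clear plastic beaker, 60 mm diameter at the rim, 80 mm tall, standing loose; point half-way up.
- slidebox_centre (a point): bystander: closed grey slide box 60 mm (x) x 120 mm (y) x 40 mm, lying loose; point half-way up.
Things that resemble listed ones, but are neither listed nor needed, are in the scene too. What is shaped like the part that bears rack_long_grip but blue or yellow is not meant. What is shaped like the part that bears rack_short_grip but turquoise is not meant.

How it is judged:
By the outcome, as a careful person would: the job done as asked, in the order asked, and still so for the second after the job is handed in, with the robot touching nothing.
It also fails if it takes over 72 s, if anything falls off the work surface, if the arm or the gripper's body presses on something with over 40 N, if the wrist force passes 120 N, or if a joint passes its speed limit or range.

## Working session

There is one attempt and no reset: what is moved stays moved. The work goes in short steps, Python scripts to look and compute and a shell command to move; the robot and the scene stay as the last step left them, time stands still between calls to the robot, and variables do not carry over. Pictures are saved under pics/ and viewed, at most 12 in all, crops included, and the job is handed in when it is done.

```bash
ls; mkdir -p pics; python3 - <<'E'
from cell import telemetry, grab_frame, camera_model, manip
import cv2,numpy as np
for n in("scene","top"):
    cv2.imwrite(f"pics/{n}0.png",grab_frame(n)); m=camera_model(n); print(n,np.round(m["intrinsics"],1).tolist(),np.round(m["extrinsics"],3).tolist())
o=telemetry.get_obs(); print(o, manip.tips_ahead)
E
```

```text
pics
scene [[491.4, 0.0, 317.7], [0.0, 491.4, 207.9], [0.0, 0.0, 1.0]] [[-0.165, 0.75, -0.64, 1.597], [0.986, 0.114, -0.12, 0.25], [-0.017, -0.651, -0.759, 1.336], [0.0, 0.0, 0.0, 1.0]]
top [[483.0, 0.0, 321.7], [0.0, 483.0, 198.9], [0.0, 0.0, 1.0]] [[-0.018, -0.995, 0.094, 0.431], [-1.0, 0.016, -0.017, 0.076], [0.016, -0.095, -0.995, 1.633], [0.0, 0.0, 0.0, 1.0]]
{'t': 0.1, 'q': array([ 1.24123184e+00,  1.16466143e-01,  1.44219142e+00, -3.28343033e-05,
        1.58397792e+00, -3.77916355e-02]), 'dq': array([-0.00010014,  0.00061695, -0.00111191,  0.00063155,  0.00111618,
        0.0001707 ]), 'joint_efforts': array([ 1.09255227e-03, -7.22889519e+01, -6.23860931e+01,  7.81261199e-02,
        2.27570435e-02, -1.86081508e-05]), 'tool_pos': array([0.19412758, 0.64632591, 0.23996439]), 'tool_rot': array([ 1.45369680e-01,  9.89377271e-01, -5.15639168e-04, -7.90945909e-05]), 'force': array([ 0.5174747 ,  0.41283797, -0.47379331]), 'ft_torque': array([-0.05980519, -0.01263521, -0.0515247 ]), 'grasp_force': 0.0, 'finger_gap': 1.0021531284943916} 0.022
```

View pics/scene0.png

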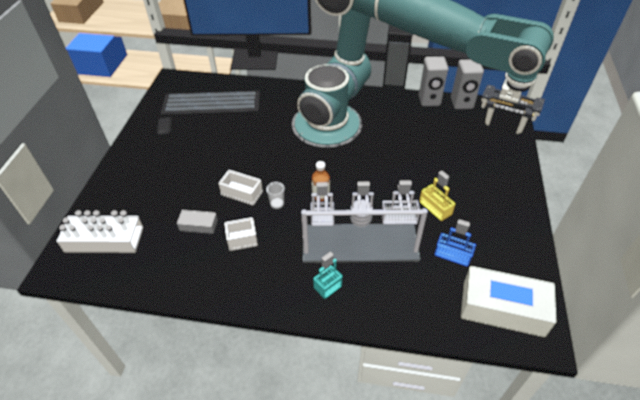

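View pics/top0.png

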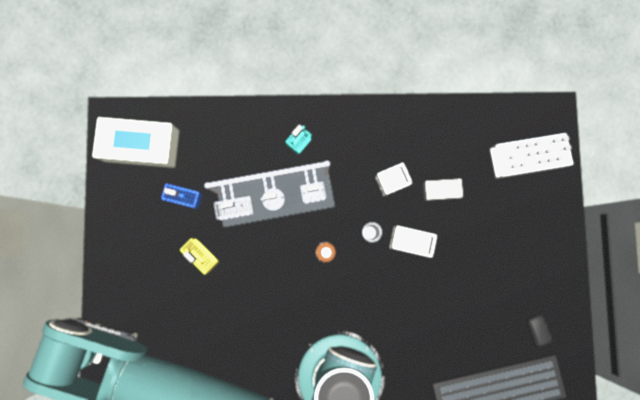

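Top view: long rack at (233,208), tub at (272,198) and short rack at (314,192) hang on the stand. The long dish is at (413,241), short dish (394,179), slide box (444,189), beaker (372,232) and bottle (325,252). Lookalikes are the blue rack (180,195), yellow rack (199,256) and turquoise rack (298,138), none of which is meant. I'll check my choice in a close crop.

```bash
python3 - <<'E'
import cv2,numpy as np
t=cv2.imread("pics/top0.png"); 
a=cv2.resize(t[150:230,195:345],None,fx=5,fy=5,interpolation=cv2.INTER_CUBIC)
s=cv2.imread("pics/scene0.png"); b=cv2.resize(s[165:205+0,300:450],None,fx=5,fy=5,interpolation=cv2.INTER_CUBIC)[:190]
cv2.imwrite("pics/crop1.png",np.vstack([a,b]))
E
```

```text
(no output)
```

View pics/crop1.png

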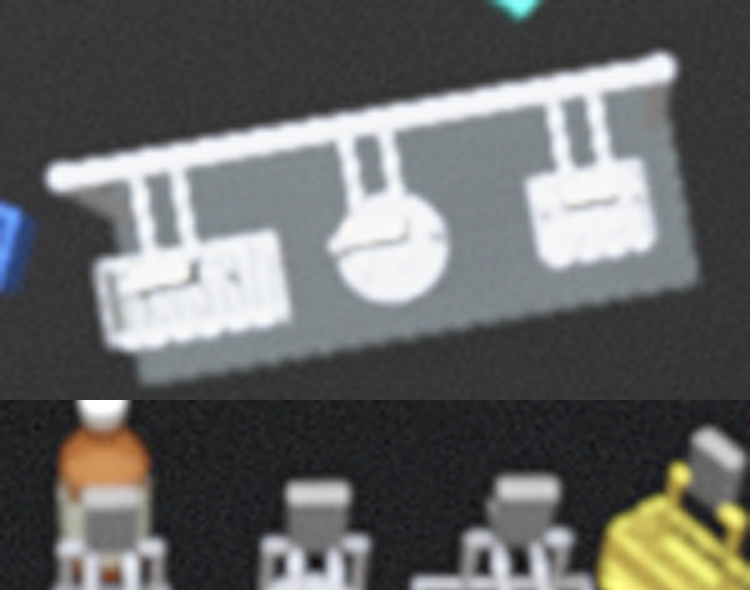

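The crop confirms it: the long striped rack hangs on the left hook, the round tub on the middle one and the short rack on the right. All three have grey grips.

```bash
cat > h.py <<'E'
from cell import telemetry, grab_frame, camera_model
import cv2,numpy as np
from scipy.spatial.transform import Rotation as R
def ray(n,p,M=None):
    M=M or camera_model(n); K=np.array(M["intrinsics"]);E=np.array(M["extrinsics"])
    d=E[:3,:3]@np.linalg.solve(K,[p[0],p[1],1.]); return E[:3,3],d/np.linalg.norm(d)
def plane(n,p,z,M=None):
    o,d=ray(n,p,M); return o+d*(z-o[2])/d[2]
def tri(p1,p2,a="top",b="scene"):
    o1,d1=ray(a,p1);o2,d2=ray(b,p2)
    s=np.linalg.lstsq(np.c_[d1,-d2],o2-o1,rcond=None)[0]
    x,y=o1+d1*s[0],o2+d2*s[1]; return (x+y)/2,np.linalg.norm(x-y)
def go(x,y,z,yax):
    "yaw first, then shift in cm in the turned tool axes; yax = desired world angle (deg, mod 180) of tool y"
    o=telemetry.get_obs(); r=R.from_quat(o["tool_rot"]); m=r.as_matrix()
    cur=np.degrees(np.arctan2(m[1,1],m[0,1])); yaw=(cur-yax+90)%180-90
    d=(r*R.from_euler("z",yaw,degrees=True)).inv().apply(np.array([x,y,z])-o["tool_pos"])*100
    print("yaw",round(yaw,1),"lin",d.round(2),"tilt",m[:,2].round(3),"q6",round(o["q"][5],2),"t",o["t"])
E
python3 - <<'E'
from h import *
L=plane("top",(207,185.4),.216);Rr=plane("top",(328,163),.216)
ya=(L-Rr)[:2]; ang=np.degrees(np.arctan2(ya[1],ya[0])); print("rail",L,Rr,np.linalg.norm(ya),"stand y ang",ang)
ya/=np.linalg.norm(ya); xa=np.array([ya[1],-ya[0]]); mid=(L+Rr)[:2]/2; base=mid-xa*.04
for k in(.125,0,-.125): print("hook",base-xa*.03+ya*k)
for nm,c,s in(("long",(163,272),(525,488)),("tub",(378,230),(320,494)),("short",(590,190),(112,498))):
    p=(195+c[0]/5,150+c[1]/5); q=(300+s[0]/5,165+(s[1]-400)/5)
    print(nm,plane("top",p,.2635),tri(p,q))
t=cv2.imread("pics/top0.png"); m=cv2.inRange(t,(150,150,150),(255,255,255))
for c in cv2.findContours(m,0,2)[0]:
    if cv2.contourArea(c)<250: continue
    b=cv2.minAreaRect(c); u=b[0]
    if not(350<u[0]<480): continue
    z=.04 if u[0]>430 else .06
    B=np.array([plane("top",p,z)[:2] for p in cv2.boxPoints(b)]); e=[B[1]-B[0],B[2]-B[1]]
    print("px",np.round(u),"c",B.mean(0),"sides",[np.linalg.norm(v).round(4) for v in e],"ang",[np.degrees(np.arctan2(v[1],v[0])).round(1) for v in e])
E
```

```text
rail [0.61076775 0.38772477 0.216     ] [0.67213322 0.03013241 0.216     ] 0.36281954001998007 stand y ang 99.73752907642185
hook [0.55131711 0.32028825]
hook [0.57245898 0.19708914]
hook [0.59360086 0.07389003]
long [0.54952174 0.31878574 0.2635    ] (array([0.54976082, 0.32159501, 0.2587872 ]), np.float64(0.0039041247314221057))
tub [0.571513   0.19682296 0.2635    ] (array([0.57184366, 0.19977005, 0.25751761]), np.float64(0.004854371999953876))
short [0.59251727 0.07584133 0.2635    ] (array([0.59306744, 0.07724397, 0.25701662]), np.float64(0.0028352076240481597))
px [413. 241.] c [ 0.43783235 -0.2483549 ] sides [np.float64(0.0798), np.float64(0.1434)] ang [np.float64(-14.8), np.float64(-104.0)]
px [372. 232.] c [ 0.47100484 -0.11229122] sides [np.float64(0.0621), np.float64(0.0618)] ang [np.float64(-91.0), np.float64(178.3)]
px [443. 189.] c [ 0.60977165 -0.35896837] sides [np.float64(0.1245), np.float64(0.0651)] ang [np.float64(-87.3), np.float64(-179.0)]
px [393. 179.] c [ 0.64345072 -0.18952754] sides [np.float64(0.1068), np.float64(0.0802)] ang [np.float64(-68.0), np.float64(-159.1)]
```

```bash
python3 - <<'E'
from h import *
go(.5505,.3195,.33,9.7)
E
```

```text
yaw 63.6 lin [-38.23  29.62  -8.98] tilt [-0.    -0.001 -1.   ] q6 -0.04 t 0.1
```

```bash
python3 -m inch '{"jaw":[-0.1,-0.1,-0.1,-0.1,-0.1,-0.1,-0.1,-0.1],"linear":[[0,0,-1.12],[0,0,-1.12],[0,0,-1.12],[0,0,-1.12],[0,0,-1.12],[0,0,-1.12],[0,0,-1.12],[0,0,-1.12]],"yaw":[7.95,7.95,7.95,7.95,7.95,7.95,7.95,7.95]}' 40
python3 -m inch '{"jaw":[-0.1,-0.1,-0.1,-0.1,-0.1,-0.1,-0.1,-0.1,-0.1,-0.1],"linear":[[-3,2.3,0],[-3,2.3,0],[-3,2.3,0],[-3,2.3,0],[-3,2.3,0],[-3,2.3,0],[-3,2.3,0],[-3,2.3,0],[-3,2.3,0],[-3,2.3,0]],"yaw":[0,0,0,0,0,0,0,0,0,0]}'
python3 - <<'E'
from h import *
go(.5505,.3195,.33,9.7)
E
```

```text
t: 0.9
tool_pos: [0.1942, 0.6464, 0.3303]
tool_rot: [0.647, 0.762, -0.0, 0.0]
force: [-0.0, -0.4, -0.2]
finger_gap: 0.552
grasp_force: 0.0
t: 1.9
tool_pos: [0.4723, 0.3881, 0.33]
tool_rot: [0.645, 0.764, -0.0, -0.0]
force: [1.1, 0.4, 0.5]
finger_gap: 0.55
grasp_force: 0.0
yaw -0.0 lin [-8.08  6.55 -0.  ] tilt [-0. -0. -1.] q6 0.48 t 1.9
```

```bash
python3 -m inch '{"jaw":[-0.1,-0.1,-0.1,-0.1,-0.1],"linear":[[-2.7,2.2,0],[-2.7,2.2,0],[-2.7,2.2,0],[0,0,0],[0,0,0]],"yaw":[0,0,0,0,0]}'
python3 - <<'E'
from h import *
go(.5505,.3195,.33,9.7)
M=camera_model("wrist");print(np.round(M["intrinsics"],1).tolist(),np.round(M["extrinsics"],3).tolist())
cv2.imwrite("pics/w1.png",grab_frame("wrist"))
E
```

```text
t: 2.4
tool_pos: [0.5503, 0.3203, 0.3297]
tool_rot: [0.645, 0.764, -0.0, -0.0]
force: [-1.1, 0.0, -0.2]
finger_gap: 0.551
grasp_force: 0.0
yaw -0.1 lin [-0.08  0.01 -0.03] tilt [-0.001 -0.    -1.   ] q6 0.32 t 2.4
[[301.6, 0.0, 322.0], [0.0, 301.6, 195.5], [0.0, 0.0, 1.0]] [[0.986, 0.161, 0.042, 0.539], [0.166, -0.954, -0.251, 0.389], [0.0, 0.254, -0.967, 0.474], [0.0, 0.0, 0.0, 1.0]]
```

View pics/w1.png

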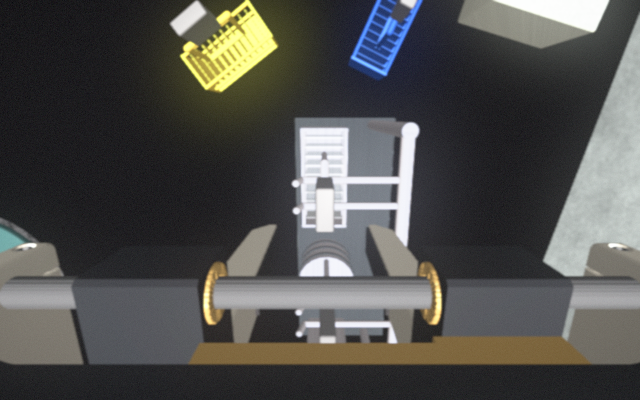

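The wrist view shows the long rack under the jaws: grip top face about cols 317–333, rows 190–231, prongs at (350,181) and (350,207), with the tub behind.

```bash
python3 - <<'E'
from h import *
w=cv2.imread("pics/w1.png")
for p in((317,190),(333,190),(317,231),(333,231),(325,210)): print(p,plane("wrist",p,.2635)[:2].round(4))
m=cv2.inRange(w[180:240,300:350],(200,200,200),(255,255,255)); print((w[180:245:4,325].mean(1)).astype(int), w[225,305:345:2].mean(1).astype(int), w[215,305:345:2].mean(1).astype(int))
M=camera_model("wrist");E=np.array(M["extrinsics"]);K=np.array(M["intrinsics"])
for q in((.5505,.3195,.2635),(.5505,.3195,.308)):
    c=E[:3,:3].T@(np.array(q)-E[:3,3]); print((K@c/c[2])[:2])
E
```

```text
(317, 190) [0.5436 0.3379]
(333, 190) [0.555  0.3398]
(317, 231) [0.5488 0.3069]
(333, 231) [0.5605 0.3089]
(325, 210) [0.5518 0.324 ]
[101 104 159 249 248 247 246 246 245 244 243 242 241 155 127 112 135] [243 239 239 238 237 214 226 241 242 241 240 242 241 236 206 234 240 242
 238 244] [232 170 155 159 158 167 230 243 244 245 245 244 245 240 195 158 158 158
 204 242]
[322.1480827  215.49088559]
[322.20787874 239.36219494]
```

```bash
python3 - <<'E'
from h import *
go(.552,.3232,.25,9.7)
E
```

```text
yaw -0.0 lin [0.2  0.26 8.  ] tilt [-0.001 -0.    -1.   ] q6 0.32 t 2.45
```

```bash
python3 -m inch '{"jaw":[-0.1,-0.1,-0.1,-0.1,-0.1,1,1,1,1,1],"linear":[[0.2,0.26,2],[0,0,2],[0,0,2],[0,0,1.5],[0,0,0.5],[0,0,0],[0,0,0],[0,0,0],[0,0,0],[0,0,0]],"yaw":[0,0,0,0,0,0,0,0,0,0]}' 40
python3 -m inch '{"jaw":[1,1],"linear":[[0,0,0],[0,0,0]],"yaw":[0,0]}'
```

```text
t: 3.45
tool_pos: [0.5524, 0.3231, 0.2507]
tool_rot: [0.645, 0.764, 0.0, 0.0]
force: [-0.4, 0.3, 0.6]
finger_gap: 0.17
grasp_force: 0.0
t: 3.65
tool_pos: [0.5523, 0.3231, 0.2506]
tool_rot: [0.645, 0.764, 0.0, 0.0]
force: [-1.0, -0.2, 3.6]
finger_gap: 0.147
grasp_force: 40.0
```

```bash
python3 -m inch '{"jaw":[1,1,1,1,1,1,1,1,1,1],"linear":[[0,0,-0.6],[0,0,-0.8],[0,0,-0.8],[0,0,-0.8],[0,0,-0.2],[0,0,0],[0,-0.7,0],[0,-0.9,0],[0,-0.9,0],[0,-0.9,0]],"yaw":[0,0,0,0,0,0,0,0,0,0]}'
python3 -m inch '{"jaw":[1,1,1,1,1,1,1],"linear":[[0,-1,0],[0,-1,0],[0,-1,0],[0,-1,0],[0,-0.8,0],[0,0,0],[0,0,0]],"yaw":[0,0,0,0,0,0,0]}'
python3 - <<'E'
from h import *
cv2.imwrite("pics/s2.png",cv2.resize(grab_frame("scene")[120:280,260:480],None,fx=3,fy=3))
E
```

```text
t: 4.65
tool_pos: [0.5177, 0.3172, 0.2822]
tool_rot: [0.645, 0.764, -0.0, -0.0]
force: [0.1, 0.2, -3.5]
finger_gap: 0.145
grasp_force: 40.0
t: 5.35
tool_pos: [0.4714, 0.3093, 0.2824]
tool_rot: [0.645, 0.764, 0.0, 0.0]
force: [1.1, 0.5, -2.9]
finger_gap: 0.148
grasp_force: 40.0
```

View pics/s2.png

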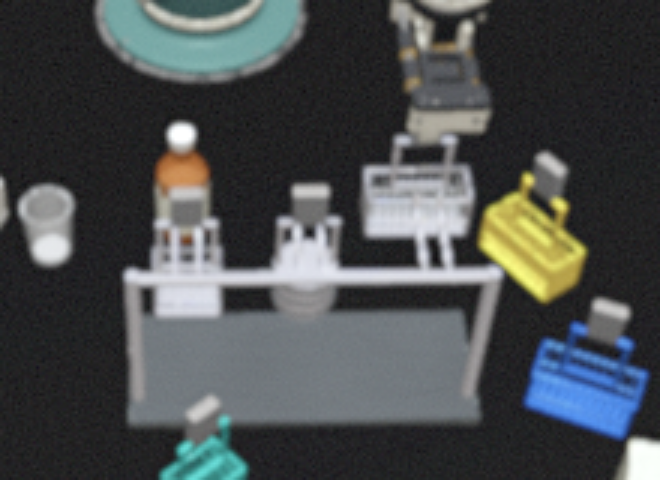

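The long rack is free of its hook and held upright; the other two still hang. Next I'll refine the dishes with a crop while raising.

```bash
python3 -m inch '{"jaw":[1,1,1,1,1,1,1],"linear":[[0,0,-0.6],[0,0,-1.2],[0,0,-1.4],[0,0,-1.4],[0,0,-1.4],[0,0,-1.2],[0,0,-0.6]],"yaw":[0,0,0,0,0,0,0]}'
python3 - <<'E'
import cv2,numpy as np
t=cv2.imread("pics/top0.png");s=cv2.imread("pics/scene0.png")
a=cv2.resize(t[155:265,360:445],None,fx=5,fy=5,interpolation=cv2.INTER_CUBIC)
b=cv2.resize(s[165:255,205:275],None,fx=5,fy=5,interpolation=cv2.INTER_CUBIC)
def g(i): return (255*(i/255.)**2.2).astype(np.uint8)
o=np.zeros((550,775,3),np.uint8);o[:,:425]=g(a);o[:450,425:]=g(b);cv2.imwrite("pics/c3.png",o)
E
```

```text
t: 6.1
tool_pos: [0.4716, 0.3094, 0.362]
tool_rot: [0.645, 0.764, 0.001, 0.0]
force: [0.7, -0.4, -3.1]
finger_gap: 0.148
grasp_force: 40.0
```

View pics/c3.png

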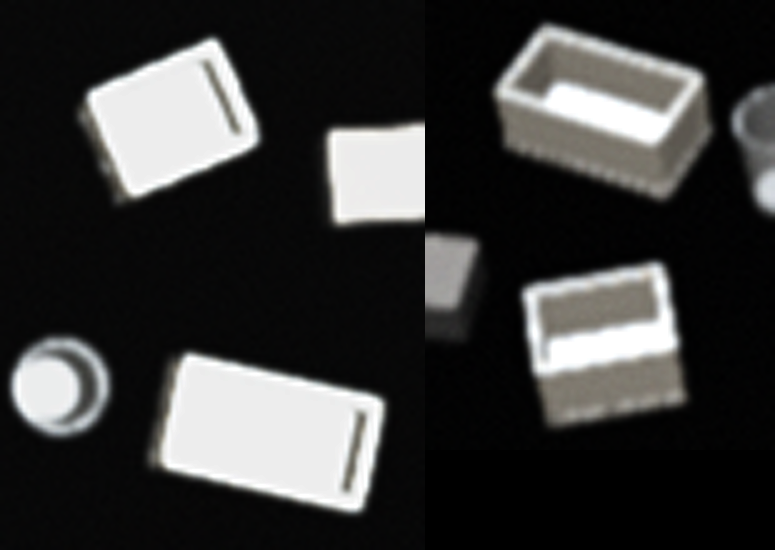

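The rim tops show up bright and the outer walls darker. Long dish rim centre is at about (414,241) in the top view, short at about (394,178.5). I'll threshold the rims only, and cross-check with the scene view corners.

```bash
python3 - <<'E'
from h import *
t=cv2.imread("pics/top0.png"); T=cv2.resize(t,None,fx=5,fy=5,interpolation=cv2.INTER_CUBIC).min(2)
for th in(195,210,222):
  for c in cv2.findContours(cv2.inRange(T,th,255),0,2)[0]:
    if cv2.contourArea(c)<6000: continue
    b=cv2.minAreaRect(c); u=np.array(b[0])/5
    if not(385<u[0]<430 and 160<u[1]<260): continue
    B=np.array([plane("top",(p+.5)/5-.5,.06)[:2] for p in cv2.boxPoints(b)]); e=[B[1]-B[0],B[2]-B[1]]
    print(th,"c",B.mean(0).round(4),"sides",[np.linalg.norm(v).round(4) for v in e],"ang",[np.degrees(np.arctan2(v[1],v[0])).round(1) for v in e])
for P in([(545,25),(706,74),(663,150),(497,90)],[(523,287),(663,263),(680,358),(538,376)]):
    B=np.array([plane("scene",(205+(x-425)/5-.4,165+y/5-.4),.06)[:2] for x,y in P]); e=[B[1]-B[0],B[2]-B[1]]
    print("scene",B.mean(0).round(4),[np.linalg.norm(v).round(4) for v in e],[np.degrees(np.arctan2(v[1],v[0])).round(1) for v in e])
E
```

```text
195 c [ 0.4375 -0.2494] sides [np.float64(0.0779), np.float64(0.1396)] ang [np.float64(-14.8), np.float64(-104.0)]
195 c [ 0.6449 -0.1922] sides [np.float64(0.0991), np.float64(0.0783)] ang [np.float64(-67.6), np.float64(-158.8)]
210 c [ 0.4375 -0.2496] sides [np.float64(0.0768), np.float64(0.1383)] ang [np.float64(-14.8), np.float64(-103.9)]
210 c [ 0.6449 -0.1922] sides [np.float64(0.0981), np.float64(0.0772)] ang [np.float64(-67.6), np.float64(-158.8)]
222 c [ 0.4374 -0.2497] sides [np.float64(0.0757), np.float64(0.1373)] ang [np.float64(-14.8), np.float64(-104.0)]
222 c [ 0.6449 -0.1923] sides [np.float64(0.097), np.float64(0.0765)] ang [np.float64(-67.6), np.float64(-158.8)]
scene [ 0.4381 -0.2485] [np.float64(0.1333), np.float64(0.0777)] [np.float64(76.5), np.float64(-9.1)]
scene [ 0.6483 -0.1915] [np.float64(0.0944), np.float64(0.0828)] [np.float64(111.5), np.float64(22.1)]
```

```bash
python3 - <<'E'
from h import *
go(.4378,-.2492,.362,-14)
E
```

```text
yaw 23.7 lin [-5.502e+01  1.024e+01 -5.000e-02] tilt [ 0.001  0.001 -1.   ] q6 0.37 t 6.1
```

```bash
python3 -m inch '{"jaw":[1,1,1,1,1,1,1,1],"linear":[[0,0,0],[0,0,0],[0,0,0],[0,0,0],[0,0,0],[0,0,0],[-1,0.2,0],[-2,0.4,0]],"yaw":[3,5,5,5,4,1.7,0,0]}'
python3 -m inch '{"jaw":[1,1,1,1,1,1,1,1,1,1],"linear":[[-3,0.55,0],[-3,0.55,0],[-3,0.55,0],[-3,0.55,0],[-3,0.55,0],[-3,0.55,0],[-3,0.55,0],[-3,0.55,0],[-3,0.55,0],[-3,0.55,0]],"yaw":[0,0,0,0,0,0,0,0,0,0]}'
python3 -m inch '{"jaw":[1,1,1,1,1,1,1,1,1,1],"linear":[[-3,0.6,0],[-3,0.6,0],[-3,0.6,0],[-3,0.6,0],[-3,0.6,0],[-3,0.6,0],[-2,0.4,0],[-1.5,0.34,0],[-0.5,0,0],[0,0,0]],"yaw":[0,0,0,0,0,0,0,0,0,0]}'
python3 - <<'E'
from h import *
go(.4378,-.2492,.362,-14)
E
```

```text
t: 6.9
tool_pos: [0.4699, 0.2786, 0.3599]
tool_rot: [0.787, 0.617, -0.0, -0.0]
force: [0.1, 0.5, -2.5]
finger_gap: 0.148
grasp_force: 40.0
t: 7.9
tool_pos: [0.45, -0.0273, 0.3604]
tool_rot: [0.788, 0.616, 0.0, 0.0]
force: [0.0, -0.3, -2.3]
finger_gap: 0.144
grasp_force: 40.0
t: 8.9
tool_pos: [0.4393, -0.2497, 0.3602]
tool_rot: [0.788, 0.616, -0.0, -0.0]
force: [-1.0, 0.6, -2.5]
finger_gap: 0.151
grasp_force: 40.0
yaw -0.0 lin [ 0.02 -0.15 -0.18] tilt [-0.  0. -1.] q6 -0.32 t 8.9
```

```bash
python3 -m inch '{"jaw":[1,1,1,1,1,1,1,1,1,1],"linear":[[0.02,-0.15,1],[0,0,2],[0,0,2],[0,0,2],[0,0,2],[0,0,1.2],[0,0,0.5],[0,0,0],[0,0,0],[0,0,0]],"yaw":[0,0,0,0,0,0,0,0,0,0]}'
python3 - <<'E'
from h import *
print(telemetry.get_obs()["tool_pos"])
M=camera_model("wrist");print(repr(np.array(M["extrinsics"]).round(5).tolist()))
w=grab_frame("wrist");s=grab_frame("scene");cv2.imwrite("pics/w3raw.png",w);cv2.imwrite("pics/s3raw.png",s)
a=cv2.resize(w[60:330,180:460],(560,540),interpolation=cv2.INTER_CUBIC)
b=cv2.resize(s[140:250,205:285],(240,330),interpolation=cv2.INTER_CUBIC)
o=np.zeros((540,800,3),np.uint8);o[:,:560]=a;o[:330,560:]=b;cv2.imwrite("pics/c4.png",o)
E
```

```text
t: 9.9
tool_pos: [0.4383, -0.2491, 0.2542]
tool_rot: [0.788, 0.616, 0.0, 0.001]
force: [0.9, 0.6, -2.7]
finger_gap: 0.154
grasp_force: 40.0
[ 0.43831132 -0.24913445  0.2541578 ]
[[0.97012, -0.23517, -0.05965, 0.45555], [-0.24261, -0.93818, -0.24689, -0.18195], [0.0021, 0.25399, -0.96721, 0.39855], [0.0, 0.0, 0.0, 1.0]]
```

View pics/c4.png

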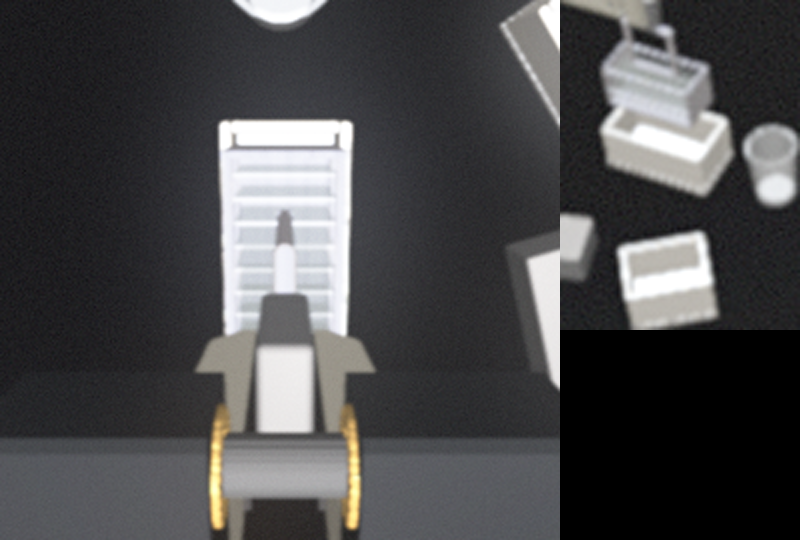

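Wrist crop: the dish's far rim corners are at (219,121) and (353,121), and the rack's far basket corners are at about (224,150) and (348,150). The rack looks well centred above the dish.

```bash
python3 - <<'E'
from h import *
f=lambda x,y,z:plane("wrist",(180+x/2-.25,60+y/2-.25),z)[:2]
d=f(219,121,.06),f(353,121,.06); r=f(224,150,.1545),f(348,150,.1545)
for n,a in(("dish",d),("rack",r)): v=a[1]-a[0]; print(n,(a[0]+a[1])/2,np.linalg.norm(v),np.degrees(np.arctan2(v[1],v[0])))
tx=np.array([np.cos(np.radians(76)),np.sin(np.radians(76))])  # towards camera side = +y
u=tx
dc=(d[0]+d[1])/2-u*.066; rc=(r[0]+r[1])/2-u*.055
print("dish c",dc,"rack c",rc); e=dc-rc; print("along",e@u,"across",e@np.array([u[1],-u[0]]))
E
```

```text
dish [ 0.45588916 -0.18633065] 0.0729227572073375 -14.04721386249865
rack [ 0.45308191 -0.19595395] 0.049211910020588716 -14.051800747081627
dish c [ 0.43992232 -0.25037017] rack c [ 0.43977621 -0.24932021]
along -0.000983421158310076 across 0.00039577565016200595
```

```bash
python3 -m inch '{"jaw":[1,1,1,1,1,1,1,1,1,1],"linear":[[-0.1,0.04,0.5],[0,0,1],[0,0,1],[0,0,1],[0,0,1],[0,0,1],[0,0,1],[0,0,1],[0,0,0.6],[0,0,0.2]],"yaw":[0,0,0,0,0,0,0,0,0,0]}'
python3 -m inch '{"jaw":[1,1,1],"linear":[[0,0,0.2],[0,0,0.2],[0,0,0]],"yaw":[0,0,0]}'
```

```text
t: 11.0
tool_pos: [0.4381, -0.25, 0.1694]
tool_rot: [0.788, 0.616, -0.0, -0.0]
force: [-0.3, 0.5, -2.1]
finger_gap: 0.149
grasp_force: 40.0
t: 11.3
tool_pos: [0.4383, -0.2501, 0.1663]
tool_rot: [0.788, 0.616, 0.0, 0.0]
force: [0.5, 0.4, -2.2]
finger_gap: 0.148
grasp_force: 40.0
```

```bash
python3 -m inch '{"jaw":[1,1,1,1],"linear":[[0,0,0.15],[0,0,0.15],[0,0,0.1],[0,0,0]],"yaw":[0,0,0,0]}'
python3 -m inch '{"jaw":[1,1,1],"linear":[[0,0,0.1],[0,0,0.1],[0,0,0]],"yaw":[0,0,0]}'
```

```text
t: 11.7
tool_pos: [0.4382, -0.2501, 0.1621]
tool_rot: [0.788, 0.616, -0.0, -0.0]
force: [0.1, -0.9, -2.6]
finger_gap: 0.145
grasp_force: 40.0
t: 12.0
tool_pos: [0.4383, -0.2502, 0.1604]
tool_rot: [0.788, 0.616, 0.0, 0.0]
force: [-0.0, 0.3, -0.6]
finger_gap: 0.146
grasp_force: 40.0
```

Contact is starting, at the expected height.

```bash
python3 -m inch '{"jaw":[1,1],"linear":[[0,0,0.05],[0,0,0]],"yaw":[0,0]}'
python3 -m inch '{"jaw":[0.45,0.3,0.1,0.1,0.1,0.1],"linear":[[0,0,0],[0,0,0],[0,0,0],[0,0,0],[0,0,0],[0,0,0]],"yaw":[0,0,0,0,0,0]}' 10
python3 -m inch '{"jaw":[0.1,0.1,0.1,0.1,0.1,0.1,0.1,0.1,0.1],"linear":[[0,0,-0.5],[0,0,-1.5],[0,0,-2],[0,0,-2.5],[0,0,-3],[0,0,-3],[0,0,-3],[0,0,-3],[0,0,-2]],"yaw":[0,0,0,0,0,0,0,0,0]}'
python3 - <<'E'
from h import *
go(.5927,.0755,.365,9.7)
w=grab_frame("wrist");s=grab_frame("scene")
a=cv2.resize(w[0:400,120:520],(540,540))
b=cv2.resize(s[140:250,205:285],(240,330),interpolation=cv2.INTER_CUBIC)
o=np.zeros((540,780,3),np.uint8);o[:,:540]=a;o[:330,540:]=b;cv2.imwrite("pics/c5.png",o)
E
```

```text
t: 12.2
tool_pos: [0.4384, -0.2502, 0.1605]
tool_rot: [0.788, 0.616, 0.0, 0.0]
force: [-1.7, 1.1, 5.7]
finger_gap: 0.146
grasp_force: 40.0
t: 12.8
tool_pos: [0.4382, -0.2501, 0.1597]
tool_rot: [0.788, 0.616, -0.0, 0.0]
force: [-0.5, 0.3, -0.2]
finger_gap: 0.448
grasp_force: 0.0
t: 13.7
tool_pos: [0.4381, -0.25, 0.3685]
tool_rot: [0.788, 0.616, 0.0, 0.001]
force: [0.4, 0.3, -0.5]
finger_gap: 0.448
grasp_force: 0.0
yaw -23.7 lin [29.48 20.72  0.34] tilt [ 0.003 -0.002 -1.   ] q6 -0.32 t 13.7
```

View pics/c5.png

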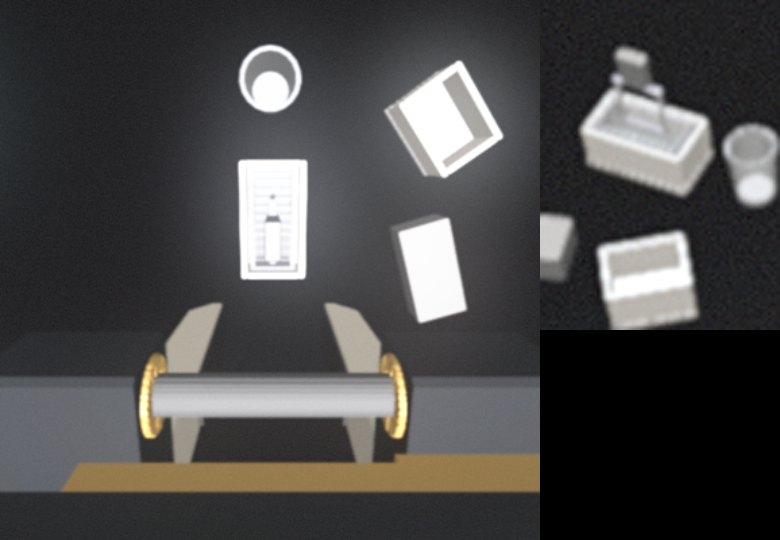

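The long rack sits upright inside its dish. On to the short rack.

```bash
python3 -m inch '{"jaw":[-0.1,-0.1,-0.1,-0.1,-0.1],"linear":[[0,0,0],[0,0,0],[0,0,0],[0,0,0],[0,0,0]],"yaw":[-5,-6,-6,-5,-1.7]}' 40
python3 -m inch '{"jaw":[-0.1,-0.1,-0.1,-0.1,-0.1,-0.1,-0.1,-0.1,-0.1,-0.1],"linear":[[2.4,1.7,0],[2.4,1.7,0],[2.4,1.7,0],[2.4,1.7,0],[2.4,1.7,0],[2.4,1.7,0],[2.4,1.7,0],[2.4,1.7,0],[2.4,1.7,0],[2.4,1.7,0]],"yaw":[0,0,0,0,0,0,0,0,0,0]}'
python3 - <<'E'
from h import *
go(.5927,.0755,.33,9.7)
E
```

```text
t: 14.3
tool_pos: [0.4381, -0.25, 0.3646]
tool_rot: [0.644, 0.765, -0.0, -0.0]
force: [0.0, -0.5, 0.3]
finger_gap: 0.552
grasp_force: 0.0
t: 15.3
tool_pos: [0.5657, 0.0163, 0.3647]
tool_rot: [0.646, 0.764, -0.0, -0.0]
force: [0.4, -0.4, -0.3]
finger_gap: 0.551
grasp_force: 0.0
yaw -0.1 lin [5.38 3.66 3.47] tilt [-0. -0. -1.] q6 -0.18 t 15.3
```

```bash
python3 -m inch '{"jaw":[-0.1,-0.1,-0.1,-0.1,-0.1],"linear":[[1.8,1.2,1],[1.8,1.2,1],[1.78,1.26,1],[0,0,0.47],[0,0,0]],"yaw":[0,0,0,0,0]}'
python3 - <<'E'
from h import *
print(telemetry.get_obs()["tool_pos"])
w=grab_frame("wrist");cv2.imwrite("pics/w6.png",cv2.resize(w[120:260,260:400],(560,560),interpolation=cv2.INTER_CUBIC))
E
```

```text
t: 15.8
tool_pos: [0.5922, 0.0742, 0.3291]
tool_rot: [0.645, 0.764, -0.001, -0.001]
force: [-0.4, 0.2, 0.5]
finger_gap: 0.547
grasp_force: 0.0
[0.5921944  0.07422339 0.32911245]
```

View pics/w6.png

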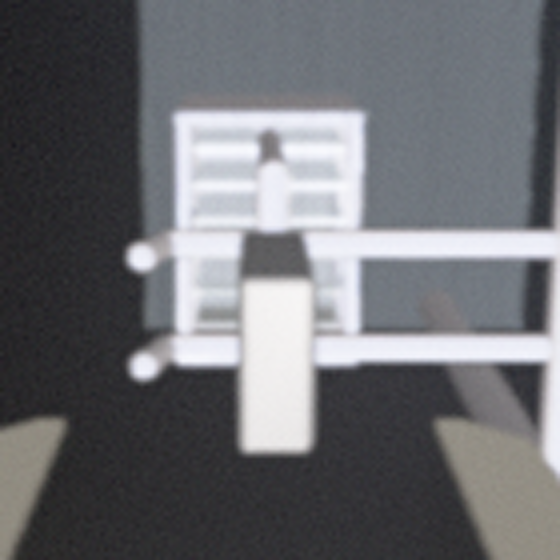

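The short rack lies between the fingers, with its grip top face at crop cols 239–314, rows 278–452.

```bash
python3 - <<'E'
from h import *
f=lambda x,y,z:plane("wrist",(260+x/4-.375,120+y/4-.375),z)[:2]
c=[f(x,y,.2635) for x,y in((239,278),(314,278),(314,452),(239,452))]; print(np.round(c,4).tolist(), np.mean(c,0))
g=np.mean(c,0); go(g[0],g[1],.2505,9.7)
E
```

```text
[[0.5876, 0.0918], [0.6009, 0.094], [0.6069, 0.0612], [0.5931, 0.0588]] [0.59713706 0.07644651]
yaw -0.1 lin [0.18 0.54 7.94] tilt [-0.001 -0.    -1.   ] q6 -0.09 t 15.85
```

```bash
python3 -m inch '{"jaw":[-0.1,-0.1,-0.1,-0.1,-0.1,1,1,1,1,1],"linear":[[0.18,0.5,2],[0,0,2],[0,0,2],[0,0,1.4],[0,0,0.5],[0,0,0],[0,0,0],[0,0,0],[0,0,0],[0,0,0]],"yaw":[0,0,0,0,0,0,0,0,0,0]}' 40
python3 -m inch '{"jaw":[1,1,1],"linear":[[0,0,0],[0,0,0],[0,0,0]],"yaw":[0,0,0]}'
```

```text
t: 16.85
tool_pos: [0.5972, 0.0769, 0.2514]
tool_rot: [0.645, 0.764, 0.0, 0.0]
force: [-0.5, -0.3, -0.3]
finger_gap: 0.166
grasp_force: 0.0
t: 17.15
tool_pos: [0.5972, 0.0769, 0.2513]
tool_rot: [0.645, 0.764, 0.0, 0.0]
force: [-1.3, 0.4, 2.7]
finger_gap: 0.147
grasp_force: 40.0
```

```bash
python3 -m inch '{"jaw":[1,1,1,1,1,1,1,1,1,1],"linear":[[0,0,-0.6],[0,0,-0.8],[0,0,-0.8],[0,0,-0.8],[0,0,-0.2],[0,0,0],[0,-0.7,0],[0,-0.9,0],[0,-0.9,0],[0,-0.9,0]],"yaw":[0,0,0,0,0,0,0,0,0,0]}'
python3 -m inch '{"jaw":[1,1,1,1,1,1,1,1],"linear":[[0,-1,0],[0,-1,0],[0,-1,0],[0,-0.9,0],[0,-0.4,0],[0,0,0],[0,0,-0.6],[0,0,-1.4]],"yaw":[0,0,0,0,0,0,0,0]}'
python3 -m inch '{"jaw":[1,1,1,1,1,1],"linear":[[0,0,-1.4],[0,0,-1.4],[0,0,-1.4],[0,0,-1.2],[0,0,-0.6],[0,0,0]],"yaw":[0,0,0,0,0,0]}'
python3 - <<'E'
from h import *
go(.6455,-.192,.362,22)
E
```

```text
t: 18.15
tool_pos: [0.5626, 0.071, 0.283]
tool_rot: [0.645, 0.764, -0.0, 0.0]
force: [0.4, -0.2, -2.9]
finger_gap: 0.149
grasp_force: 40.0
t: 18.95
tool_pos: [0.5212, 0.0639, 0.3028]
tool_rot: [0.645, 0.764, -0.001, -0.001]
force: [0.3, -0.1, -3.2]
finger_gap: 0.149
grasp_force: 40.0
t: 19.55
tool_pos: [0.5214, 0.0639, 0.3639]
tool_rot: [0.645, 0.764, 0.0, 0.0]
force: [-1.3, -0.1, -3.3]
finger_gap: 0.146
grasp_force: 40.0
yaw -12.3 lin [-28.38   1.92   0.21] tilt [ 0.001  0.    -1.   ] q6 -0.1 t 19.55
```

```bash
python3 -m inch '{"jaw":[1,1,1,1,1,1,1,1,1,1],"linear":[[0,0,0],[0,0,0],[0,0,0],[-1,0.07,0],[-2,0.14,0],[-2.5,0.17,0],[-2.5,0.17,0],[-2.5,0.17,0],[-2.5,0.17,0],[-2.5,0.17,0]],"yaw":[-4,-5,-3.3,0,0,0,0,0,0,0]}'
python3 -m inch '{"jaw":[1,1,1,1,1,1,1,1],"linear":[[-2.5,0.17,0],[-2.5,0.17,0],[-2.5,0.17,0],[-2.5,0.17,0],[-1.9,0.13,0],[-1,0.05,0],[0,0,0],[0,0,0]],"yaw":[0,0,0,0,0,0,0,0]}'
python3 - <<'E'
from h import *
go(.6455,-.192,.254,22)
E
```

```text
t: 20.55
tool_pos: [0.5895, -0.0776, 0.3624]
tool_rot: [0.56, 0.828, -0.0, -0.0]
force: [-0.2, -0.7, -3.6]
finger_gap: 0.149
grasp_force: 40.0
t: 21.35
tool_pos: [0.6452, -0.1919, 0.363]
tool_rot: [0.559, 0.829, 0.0, -0.0]
force: [0.4, -0.0, -4.4]
finger_gap: 0.149
grasp_force: 40.0
yaw -0.0 lin [-0.03  0.02 10.9 ] tilt [-0.  0. -1.] q6 -0.71 t 21.35
```

```bash
python3 -m inch '{"jaw":[1,1,1,1,1,1,1,1,1,1],"linear":[[0,0,1],[0,0,2],[0,0,2],[0,0,2],[0,0,2],[0,0,1.4],[0,0,0.5],[0,0,0],[0,0,0],[0,0,0]],"yaw":[0,0,0,0,0,0,0,0,0,0]}'
python3 - <<'E'
from h import *
print(telemetry.get_obs()["tool_pos"])
w=grab_frame("wrist");s=grab_frame("scene")
a=cv2.resize(w[60:330,180:460],(560,540),interpolation=cv2.INTER_CUBIC)
b=cv2.resize(s[160:260,205:285],(240,300),interpolation=cv2.INTER_CUBIC)
o=np.zeros((540,800,3),np.uint8);o[:,:560]=a;o[:300,560:]=b;cv2.imwrite("pics/c7.png",o)
E
```

```text
t: 22.35
tool_pos: [0.6456, -0.1923, 0.2552]
tool_rot: [0.559, 0.829, 0.0, 0.001]
force: [-0.3, -0.3, -3.3]
finger_gap: 0.147
grasp_force: 40.0
[ 0.6455662  -0.19229833  0.2552046 ]
```

View pics/c7.png

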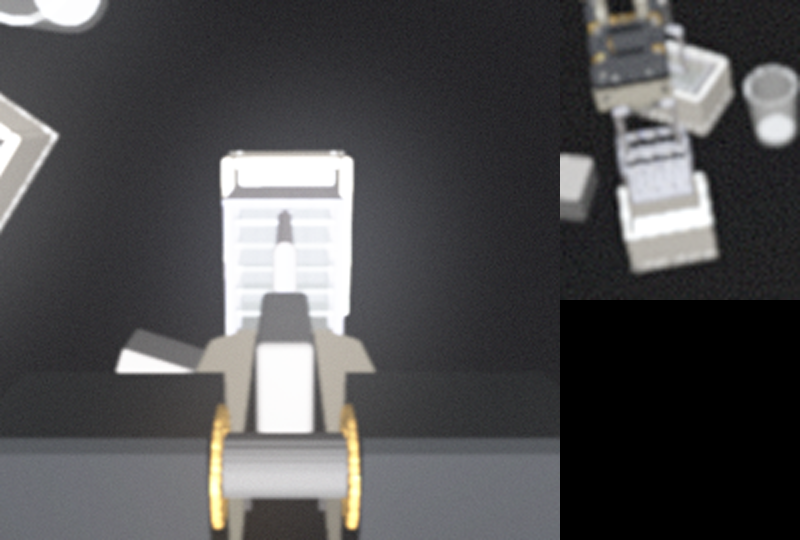

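Wrist crop: the dish's far rim corners are at about (221,156) and (353,156), and the rack's far basket corners at about (223,199) and (349,199).

```bash
python3 - <<'E'
from h import *
f=lambda x,y,z:plane("wrist",(180+x/2-.25,60+y/2-.25),z)[:2]
d=f(221,156,.06),f(353,156,.06); r=f(223,199,.1555),f(349,199,.1555)
for n,a in(("dish",d),("rack",r)): v=a[1]-a[0]; print(n,(a[0]+a[1])/2,np.linalg.norm(v),np.degrees(np.arctan2(v[1],v[0])))
u=np.array([np.cos(np.radians(112)),np.sin(np.radians(112))])
dc=(d[0]+d[1])/2-u*.046; rc=(r[0]+r[1])/2-u*.035
print("dish c",dc,"rack c",rc); e=dc-rc; print("along",e@u,"across",e@np.array([u[1],-u[0]]))
E
```

```text
dish [ 0.63000655 -0.14904601] 0.07308120113796958 21.947237441279487
rack [ 0.63309604 -0.15922148] 0.051031117854952776 21.940443630174183
dish c [ 0.64723846 -0.19169646] rack c [ 0.64620727 -0.19167292]
along -0.0004081207120104135 across 0.0009472812612630084
```

```bash
python3 -m inch '{"jaw":[1,1,1,1,1,1,1,1,1,1],"linear":[[-0.04,0.09,0.5],[0,0,1],[0,0,1],[0,0,1],[0,0,1],[0,0,1],[0,0,1],[0,0,1],[0,0,0.6],[0,0,0.2]],"yaw":[0,0,0,0,0,0,0,0,0,0]}'
python3 -m inch '{"jaw":[1,1,1,1,1],"linear":[[0,0,0.2],[0,0,0.2],[0,0,0.2],[0,0,0.1],[0,0,0]],"yaw":[0,0,0,0,0]}'
```

```text
t: 23.45
tool_pos: [0.6461, -0.1922, 0.1701]
tool_rot: [0.559, 0.829, -0.0, -0.0]
force: [-0.1, -0.0, -3.3]
finger_gap: 0.15
grasp_force: 40.0
t: 23.95
tool_pos: [0.6463, -0.1923, 0.164]
tool_rot: [0.559, 0.829, -0.0, -0.0]
force: [-0.1, 0.1, -4.0]
finger_gap: 0.15
grasp_force: 40.0
```

```bash
python3 -m inch '{"jaw":[1,1],"linear":[[0,0,0.1],[0,0,0]],"yaw":[0,0]}'
```

```text
t: 24.15
tool_pos: [0.6463, -0.1923, 0.163]
tool_rot: [0.559, 0.829, 0.0, -0.0]
force: [0.2, 0.3, -3.6]
finger_gap: 0.152
grasp_force: 40.0
```

```bash
python3 -m inch '{"jaw":[1,1,1,1],"linear":[[0,0,0.1],[0,0,0],[0,0,0.1],[0,0,0]],"yaw":[0,0,0,0]}'
```

```text
t: 24.55
tool_pos: [0.6464, -0.1924, 0.1613]
tool_rot: [0.559, 0.829, 0.0, 0.0]
force: [0.2, 0.2, -0.9]
finger_gap: 0.15
grasp_force: 40.0
```

```bash
python3 -m inch '{"jaw":[1,1],"linear":[[0,0,0.05],[0,0,0]],"yaw":[0,0]}'
python3 -m inch '{"jaw":[0.45,0.3,0.1,0.1,0.1,0.1],"linear":[[0,0,0],[0,0,0],[0,0,0],[0,0,0],[0,0,0],[0,0,0]],"yaw":[0,0,0,0,0,0]}' 10
python3 -m inch '{"jaw":[0.1,0.1,0.1,0.1,0.1,0.1,0.1,0.1,0.1,0.1],"linear":[[0,0,-0.5],[0,0,-1.5],[0,0,-2],[0,0,-2.5],[0,0,-3],[0,0,-3],[0,0,-3],[0,0,-3],[0,0,-2],[0,0,0]],"yaw":[0,0,0,0,0,0,0,0,0,0]}'
python3 - <<'E'
from h import *
w=grab_frame("wrist");s=grab_frame("scene")
a=cv2.resize(w[0:260,120:520],(400,260))
b=cv2.resize(s[140:260,180:460],(784,336),interpolation=cv2.INTER_CUBIC)
o=np.zeros((596,784,3),np.uint8);o[:260,:400]=a;o[260:]=b;cv2.imwrite("pics/c8.png",o)
E
```

```text
t: 24.75
tool_pos: [0.6464, -0.1924, 0.1613]
tool_rot: [0.559, 0.829, 0.0, 0.0]
force: [-1.3, -0.3, 5.4]
finger_gap: 0.149
grasp_force: 40.0
t: 25.35
tool_pos: [0.6463, -0.1923, 0.1605]
tool_rot: [0.559, 0.829, 0.0, -0.0]
force: [-0.1, -0.2, -0.2]
finger_gap: 0.447
grasp_force: 0.0
t: 26.35
tool_pos: [0.6465, -0.1924, 0.3704]
tool_rot: [0.559, 0.829, 0.001, 0.003]
force: [1.1, -0.2, 0.2]
finger_gap: 0.452
grasp_force: 0.0
```

View pics/c8.png

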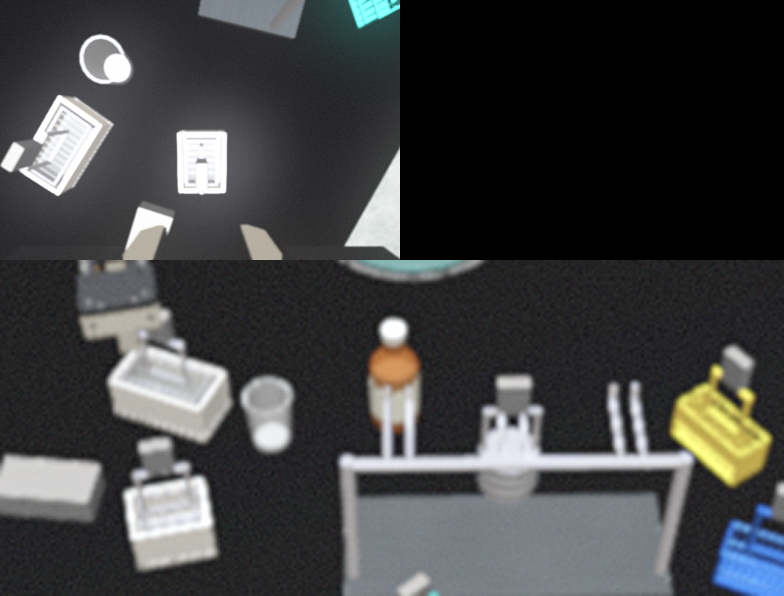

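Both racks sit upright in their dishes, short at (170,500) and long at (170,385) in the crop. The tub still hangs at (512,440), and the bottle, beaker and slide box are untouched. The gripper is clear, so I'm handing in.

```bash
python3 -c "
from cell import order
print(order.finish_job())"
```

```text
the job is handed in; nothing more can be done
None
```

I set both racks gently into their matching dishes, upright and down on the floor as far as the contact force and the last pictures show, left the tub hanging and the bystanders undisturbed, and handed the job in at about 26 s.

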